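# Show the round brass knob with the display tongs

## Robot

A 7-joint arm with a two-finger parallel gripper is mounted at the origin on the work surface. World frame = base frame: x ahead of the robot, y to its left, z up, the work surface at z = 0. Lengths are in m, angles in rad, forces in N, time in s.
With the tool pointing down it reaches from about 0.425 to 0.825 m from the base axis. Payload 3.6 kg.
Tool frame: the origin (TCP) lies midway between the tips of the shut fingers; the grasp point (between the pads) lies behind it (robot.grip_point_offset is the z of the grasp point in the tool frame, in m); z points along the fingers, y is the line along which they close (so a half turn about z gives the same grasp; the last joint's range is limited). The gripper opens to 85 mm and grips with 20 to 120 N. Pads are 22 mm wide; open, the fingers measure 114 mm over their backs; the gripper's body (76 mm by 85 mm) begins 54 mm behind the grasp point. The pads swing forward as they close: fully open they stand 13 mm farther back than shut.
Start: joints at [1.286, 0.615, -0.013, 1.423, 0.008, 1.103, -0.04], TCP at [0.166, -0.628, 0.231] pointing down, gripper open.
Joint ranges: [-3.12, 3.12], [-0.3, 2.06], [-1.34, 1.32], [0.26, 2.42], [-1.36, 4.5], [0.01, 1.98], [-2.84, 2.84]. Speed limits (rad/s): [2.79, 2.79, 3.14, 3.14, 3.14, 3.14, 3.14].

## Interface

Orientations are given as a unit quaternion [w, x, y, z].
In Python, from workcell import robot, vision gives the robot as it stands.
- The arm moves only by the tool arm_command, never from a script. Its argument "targets" is a list of rows, each an object of numbers: "x", "y", "z": the shift along the tool's x, y, z each as a share of 250 mm, from -1 to 1; "wx", "wy", "wz": the turn, a rotation vector about the tool's x, y, z each as a share of pi rad, from -1 to 1; "jaw": the closure, from 0 (fully open) to 1 (shut). In form: [{"x": .., "y": .., "z": .., "wx": .., "wy": .., "wz": .., "jaw": ..}, ...]. A call has exactly 5 rows; each row is the pose to reach, as a shift and turn from the pose commanded when the call began, along the tool's axes at that moment, turning the shorter way round; what a row does not reach only later rows make up. A row lasts 1/8 s, in which the tool goes at most 62.5 mm and 10.7 degrees, less where a joint would pass 70% of its speed; a pose out of reach is approached as far as the arm can. A call with a number of a shift or a turn outside -1 to 1 is refused whole. A call with a gripper value outside its range is refused whole. The fingers move at their own pace and stop on an object; the grip force is fixed at half the most. Time passes only in rows, so rows that repeat a pose let the fingers close, or fill a call up. It gives the time, the measured TCP pose, the force, the opening and the grip force at its end, in the units of the state.
- robot.get_state(): the state, without advancing time (a new reading comes with each control period).
- vision.read_camera(name): name is "side" or "top" or "wrist"; returns the picture (480x640x3 uint8, blue, green, red); there is no depth.
- vision.camera_params(name): a dict with "fx", "fy", "cx", "cy" (pixels), "cam_to_world" (4x4, takes a point from camera to world coordinates). Camera axes: x right, y down, z forward; pixel columns grow to the right and rows downward; lengths in m; the calibration is good to about 2 mm. A picture is of the moment at which its call begins: read the wrist's pose just before it. camera_params takes no time and is no camera call; for the wrist camera it gives the pose at the moment of the call.
- robot.job_done(): hands the job in; it is judged then, once.
The state is a dict: "time": time; "joints": joint angles; "joint_velocities": joint speeds; "effort": joint torques, N m; "tcp_pos": TCP position; "eef_rot": TCP orientation; "contact_force": force on the tool from outside, world axes, zero at the start; "wrist_torque": the same for the moment, N m; "finger_gap": opening from 0.0 (shut) to 1.0 (fully open); "grip_force": force on a finger pad.
Only numpy, scipy, OpenCV 4.12 (cv2) and the standard library are available. Lean on these libraries where they do the work, as an engineer would, in place of code of your own. Each camera call takes 0.05 s, during which the arm holds its last target. There are 200 camera calls.

## Task

Pull the spring tongs out of their upright stand, close their tips on the round brass knob (not the square one or the T-bar one) and lift it. Finish while holding it up, still, in the tongs, with at least 15 cm of air under the knob. The knobs are polished: never touch any of them with the gripper itself, and do not push the other goods about.

Things in the scene. Friction and masses are not known exactly. Their poses are not given: they have to be found in the camera images.
- tongs_grip (a point): Midway between the spring tongs' two black grip pads, 112 mm above the underside of the tips. The 90 g tongs stand upright, tips down, in their stand: two steel arms hung from a black head (32 x 22 mm, top 45 mm above here). z points up; the arms close along y: pinch the outer pad faces along y from above. Pads 24 mm wide (x), 28 mm tall; 50 to 52 mm over both when open.
- tongs_tips (a point): Point midway between the tongs' two tip pads, 11 mm above their underside, straight below tongs_grip (101 mm) along the tongs' z. Each tip pad is 22 mm wide (along the tongs' x), 22 mm tall and 5 mm thick; open, the tips measure 66 mm over their outer faces.
- jaw_left: Tongs arm on the tongs' +y side, with its grip and tip pad. Origin on its hinge pin, 38 mm above tongs_grip, 11 mm to +y. A spring holds the arms open: it gives way from 5 N of grip and takes 7.5 N with the tips 28 mm apart. So 3 to 4.5 N of grip carries the tongs open; 25 N presses the tips on an item with about 5 N; closed tongs open again as the gripper opens.
- jaw_right: Tongs arm on the tongs' -y side; origin on its hinge pin, 38 mm above tongs_grip, 11 mm to -y. Both arms move together. Width over the grip pads against gap between the tips: 50 to 52 mm when the tips are 56 mm apart (open), 42 mm at 28 mm, 38 mm at 14 mm (fully shut).
- tongs_stand: Fixed open aluminium box that holds the tongs upright: outside 40 mm (its x) by 84 mm (its y), 70 mm high, walls and floor 4 mm (foot plate 56 x 100 mm, 4 mm). The tips stand loosely on its floor; lift the tongs more than 70 mm to clear it. Origin under its centre, at the shelf surface. Its y is close to the tongs' y.
- knob_round_center (a point): Centre, half-way up, of the round knob, the one to be lifted: a brass drum 28 mm in diameter and 30 mm tall (foot 22 mm in diameter for the lowest 5 mm) that stands on the shelf, 50 to 100 g.
- knob_round: The same round knob; origin at the centre of its underside.
- knob_square_center (a point): Centre, half-way up, of the square brass knob, 27 x 27 mm and 30 mm tall, on the shelf. Leave it.
- knob_square: The same square knob; origin at the centre of its underside.
- knob_bar_center (a point): Centre, half-way up, of the T-bar brass knob: a bar 60 mm long and 12 mm thick across a post, 30 mm tall, on the shelf. Leave it.
- knob_bar: The same T-bar knob; origin at the centre of its underside, bar along its y.
- lock_body: Brass mortise lock body lying flat, 110 x 200 x 22 mm with its face plate and bolts. Origin at the centre of its underside. Leave it.
- drill_guide: Red plastic drill guide, 50 x 90 mm, 46 mm tall. Origin at the centre of its underside. Leave it.
- door_stop: Steel door stop with a rubber top, 40 mm in diameter, 46 mm tall. Origin at the centre of its underside. Leave it.
- screw_box: Cardboard box of screws, 60 x 85 x 40 mm. Origin at the centre of its underside. Leave it.
There are look-alikes about, which are no part of the job. There is more than one size of the tongs_stand; the one meant has the size given above. Leave any green look-alike of the part that bears tongs_grip alone.

How it is judged:
By the outcome, as a careful person would: the job done as asked, in the order asked, and still so for the second after the job is handed in, while the arm keeps its last pose, push and grip.
It also fails if it takes over 43 s, if anything falls off the work surface, if the arm or the gripper's body presses on something with over 40 N, if the wrist force passes 120 N, or if a joint passes its speed limit or range.

## Working session

There is one attempt and no reset: what is moved stays moved. The work goes in short steps, Python scripts to look and compute and a tool call to move; the robot and the scene stay as the last step left them, time stands still between calls to the robot, and variables do not carry over. Pictures are saved under pics/ and viewed, at most 10 in all, crops included, and the job is handed in when it is done.

Besides the shell and the picture viewer there is one more tool, called after "Request:" as a command line: name --argument value ..., lists and objects as JSON in quotes. arm_command: Moves the arm, as the interface text tells. Its arguments: {"type":"object","properties":{"targets":{"type":"array","items":{"type":"object","properties":{"x":{"type":"number"},"y":{"type":"number"},"z":{"type":"number"},"wx":{"type":"number"},"wy":{"type":"number"},"wz":{"type":"number"},"jaw":{"type":"number"}}}}},"required":["targets"]}

```bash
mkdir -p pics; ls
python3 - <<'E'
from workcell import robot, vision
import cv2, numpy as np
s=robot.get_state()
for k in ("time","joints","tcp_pos","eef_rot","finger_gap","grip_force"): print(k,s[k])
print(robot.grip_point_offset)
for n in("top","side"):
    cv2.imwrite(f"pics/{n}0.png",vision.read_camera(n)); p=vision.camera_params(n); print(n,p["fx"],p["cx"],p["cy"],np.round(p["cam_to_world"],3).tolist())
E
```

```text
pics
time 0.0
joints [ 1.28649124  0.61591306 -0.01262012  1.42492     0.00811896  1.10337252
 -0.04038842]
tcp_pos [ 0.1655339  -0.62777684  0.23013513]
eef_rot [-1.26699046e-03  9.91696973e-01  1.28590330e-01 -1.90283059e-04]
finger_gap 1.0003598786941517
grip_force 0.0
-0.0187
top 461.90721007446353 312.9249499850803 238.1901904398672 [[-0.016, -0.995, 0.096, 0.457], [-1.0, 0.014, -0.02, 0.087], [0.019, -0.096, -0.995, 1.099], [0.0, 0.0, 0.0, 1.0]]
side 532.6893741848705 319.2872095878222 236.25724690654084 [[-0.872, -0.379, 0.309, 0.243], [-0.489, 0.653, -0.578, 0.63], [0.017, -0.656, -0.755, 0.844], [0.0, 0.0, 0.0, 1.0]]
```

View pics/top0.png

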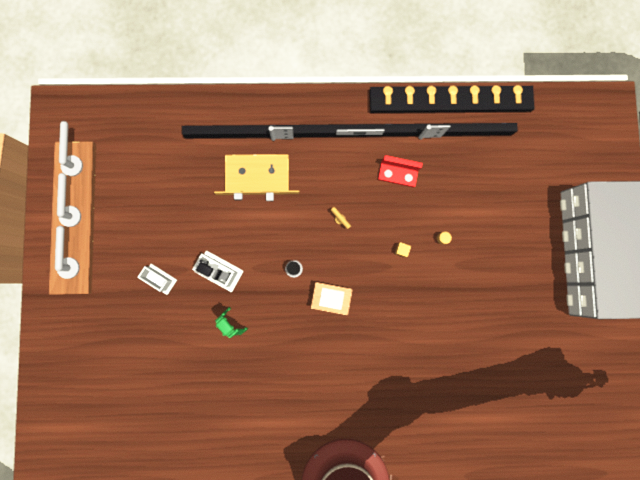

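View pics/side0.png

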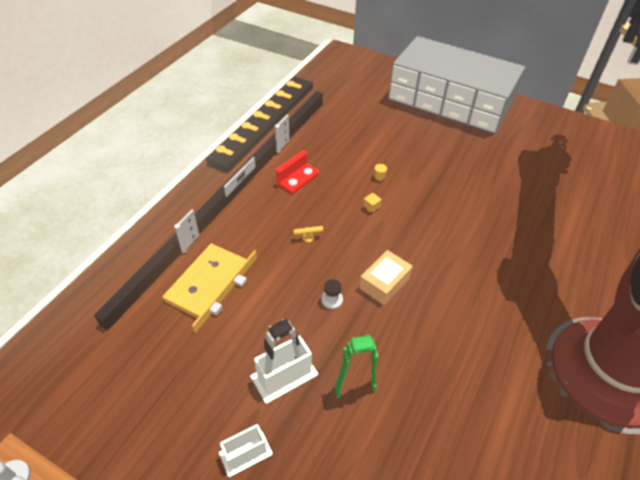

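Top view: the open stand with the black-headed tongs is at (218,271), and its smaller empty look-alike is at (157,279). The green tongs at (229,325) are a look-alike. Round knob is at (445,238), square knob (403,249) and T-bar (341,217). I pick the black tongs and the round knob, and check them close up.

```bash
cat > h.py <<'E'
import numpy as np, cv2
from workcell import robot, vision
def ray(n,u,v,P=None):
    p=P or vision.camera_params(n); T=np.array(p["cam_to_world"])
    d=T[:3,:3]@[(u-p["cx"])/p["fx"],(v-p["cy"])/p["fy"],1]
    return T[:3,3],d/np.linalg.norm(d)
def plane(n,u,v,z,P=None):
    o,d=ray(n,u,v,P); return o+d*(z-o[2])/d[2]
def tri(a,b):
    (o1,d1),(o2,d2)=a,b
    t=np.linalg.lstsq(np.c_[d1,-d2],o2-o1,rcond=None)[0]
    p,q=o1+d1*t[0],o2+d2*t[1]; return (p+q)/2,np.linalg.norm(p-q)
E
python3 - <<'E'
from h import *
t=cv2.imread("pics/top0.png");s=cv2.imread("pics/side0.png")
def c(i,u,v,w,h,k): return cv2.resize(i[v:v+h,u:u+w],None,fx=k,fy=k,interpolation=cv2.INTER_CUBIC)
a=np.hstack([c(t,180,240,80,60,5),c(s,240,310,80,100,3)[:300]])
b=np.hstack([c(t,390,220,80,60,5),c(s,350,155,48,60,5)])
cv2.imwrite("pics/crop.png",np.vstack([a,b]))
print(a.shape,b.shape)
for n,uv in dict(round=(445,238),sq=(403,249),bar=(341,217)).items(): print(n,plane("top",*uv,0.03))
E
```

```text
(300, 640, 3) (300, 640, 3)
round [ 0.55676975 -0.24413887  0.03      ]
sq [ 0.53238143 -0.144637    0.03      ]
bar [ 0.60945292 -0.0016227   0.03      ]
```

View pics/crop.png

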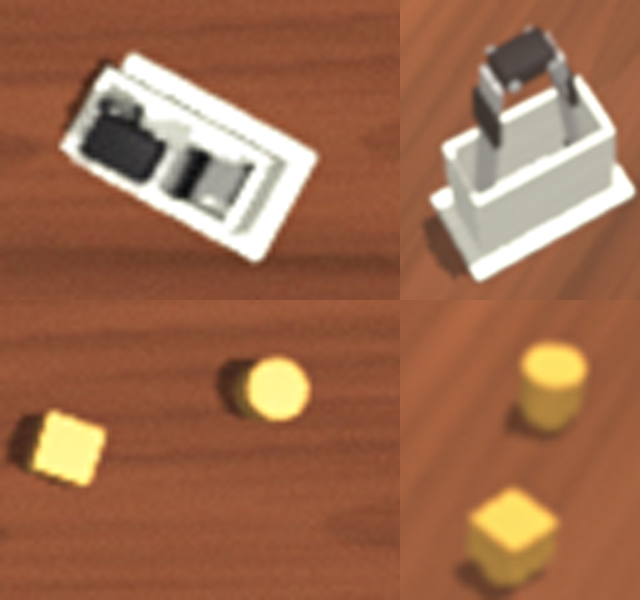

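Run:
```python
from h import *
P=lambda x,y:(180+x/5,240+y/5)
h,e=tri(ray("top",*P(122,148)),ray("side",280,328.3)); print("head",h,e)
print("head@z.161",plane("top",*P(122,148),.161))
a,b,c=[plane("top",*P(*q),.004) for q in((130,55),(317,157),(258,262))]
print(a,b,c,np.linalg.norm(b-a),np.linalg.norm(c-b))
ctr=(a+c)/2; d=b-a; print("stand ctr",ctr,"y-axis angle",np.degrees(np.arctan2(d[1],d[0])))
d=c-b; print("x-axis angle",np.degrees(np.arctan2(d[1],d[0])))
k,e=tri(ray("top",445.3,237.7),ray("side",350+(553-400)/5,155+65/5)); print("knob top",k,e)
p=vision.camera_params("wrist"); s=robot.get_state(); T=np.array(p["cam_to_world"]);from scipy.spatial.transform import Rotation as R
q=s["eef_rot"]; M=R.from_quat([q[1],q[2],q[3],q[0]]).as_matrix(); print("tool R",M.round(3).tolist()); print("cam in tool",(M.T@(T[:3,3]-s["tcp_pos"])).round(3),(M.T@T[:3,:3]).round(3).tolist(),p["fx"])
```

```text
head [0.48766763 0.28916974 0.15440889] 0.0005688440455746144
head@z.161 [0.48719968 0.28763359 0.161     ]
[0.53607876 0.317805   0.004     ] [0.48658509 0.22960457 0.004     ] [0.43779171 0.25729094 0.004     ] 0.10113822044850615 0.05610105642036557
stand ctr [0.48693524 0.28754797 0.004     ] y-axis angle -119.29896476858062
x-axis angle 150.42852329426086
knob top [ 0.55726774 -0.24520966  0.02925574] 0.0005724842889661285
tool R [[0.967, 0.255, -0.001], [0.255, -0.967, 0.002], [-0.0, -0.002, -1.0]]
cam in tool [ 0.073 -0.001 -0.143] [[0.0, -0.958, -0.288], [1.0, 0.0, -0.0], [0.0, -0.288, 0.958]] 431.0636120673767
```

```bash
cat >> h.py <<'E'
from scipy.spatial.transform import Rotation as R
def toolR(s=None):
    q=(s or robot.get_state())["eef_rot"]; return R.from_quat([q[1],q[2],q[3],q[0]]).as_matrix()
def go(target,yaw_y=None):
    "shares for a move to target with tool y at world angle yaw_y (deg), tool down"
    s=robot.get_state(); M=toolR(s); d=M.T@(np.array(target)-s["tcp_pos"])/.25
    w=np.zeros(3)
    if yaw_y is not None:
        a=np.radians(yaw_y); y=np.array([np.cos(a),np.sin(a),0]); z=np.array([0,0,-1.]); G=np.c_[np.cross(y,z),y,z]
        w=R.from_matrix(M.T@G).as_rotvec()/np.pi
    print("t",s["time"],"shift",d.round(4),"turn",w.round(4))
E
python3 - <<'E'
from h import *
M=toolR(); p=np.array(robot.get_state()["tcp_pos"])
for a,b in((( .166,-.628,.23),(.33,-.47,.25)),):
    go(b,-41)
E
```

```text
t 0.1 shift [ 0.7971 -0.443  -0.0781] turn [-0.0007 -0.0002 -0.1901]
```

Request:
arm_command --targets '[{"x": 0.16,"y": -0.09,"z": -0.016,"wz": -0.038,"jaw": 0},{"x": 0.32,"y": -0.18,"z": -0.032,"wz": -0.076,"jaw": 0},{"x": 0.48,"y": -0.27,"z": -0.048,"wz": -0.114,"jaw": 0},{"x": 0.64,"y": -0.36,"z": -0.064,"wz": -0.152,"jaw": 0},{"x": 0.8,"y": -0.443,"z": -0.08,"wz": -0.19,"jaw": 0}]'

```text
$.targets[0]: bad value
```

```bash
python3 -c "
from h import *
print(robot.get_state()['tcp_pos'],robot.get_state()['joints']);go((.5,-.24,.26),-7)"
```

```text
[ 0.16554671 -0.62785639  0.2302376 ] [ 1.2864979   0.61584513 -0.01261558  1.4247438   0.00813207  1.10338982
 -0.04039059]
t 0.1 shift [ 1.6892 -1.1592 -0.1164] turn [-0.0007 -0.0004 -0.379 ]
```

Every row needs all seven keys.

Request:
arm_command --targets '[{"x": 0.16,"y": -0.09,"z": -0.016,"wx": 0,"wy": 0,"wz": -0.038,"jaw": 0},{"x": 0.32,"y": -0.18,"z": -0.032,"wx": 0,"wy": 0,"wz": -0.076,"jaw": 0},{"x": 0.48,"y": -0.27,"z": -0.048,"wx": 0,"wy": 0,"wz": -0.114,"jaw": 0},{"x": 0.64,"y": -0.36,"z": -0.064,"wx": 0,"wy": 0,"wz": -0.152,"jaw": 0},{"x": 0.8,"y": -0.443,"z": -0.08,"wx": 0,"wy": 0,"wz": -0.19,"jaw": 0}]'

```text
time: 0.72
tcp_pos: [0.3316, -0.4689, 0.2511]
eef_rot: [-0.001, 0.909, 0.416, -0.0]
contact_force: [0.9, -0.9, -0.8]
finger_gap: 0.998
grip_force: 0.0
```

```bash
python3 -c "
from h import *
print(robot.get_state()['tcp_pos'],robot.get_state()['joints']);go((.5,-.24,.26),-7)"
```

```text
[ 0.33164275 -0.46892501  0.25105255] [ 1.04130731  0.4834665  -0.19232018  1.61716672  0.10239127  1.05187097
  0.10757321]
t 0.725 shift [ 1.1332 -0.0885 -0.0354] turn [-0.0003 -0.0002 -0.1877]
```

Request:
arm_command --targets '[{"x": 0.2,"y": -0.016,"z": -0.007,"wx": 0,"wy": 0,"wz": -0.038,"jaw": 0},{"x": 0.4,"y": -0.032,"z": -0.014,"wx": 0,"wy": 0,"wz": -0.076,"jaw": 0},{"x": 0.6,"y": -0.048,"z": -0.021,"wx": 0,"wy": 0,"wz": -0.114,"jaw": 0},{"x": 0.8,"y": -0.064,"z": -0.028,"wx": 0,"wy": 0,"wz": -0.152,"jaw": 0},{"x": 1.0,"y": -0.08,"z": -0.035,"wx": 0,"wy": 0,"wz": -0.19,"jaw": 0}]'

```text
time: 1.35
tcp_pos: [0.4804, -0.2673, 0.2598]
eef_rot: [-0.0, 0.747, 0.665, -0.0]
contact_force: [0.1, -1.7, 0.3]
finger_gap: 1.002
grip_force: 0.0
```

```bash
python3 -c "
from h import *
print(robot.get_state()['tcp_pos']);go((.56,0.0,.26),27)"
```

```text
[ 0.48036409 -0.26731258  0.25980557]
t 1.35 shift [ 1.0988e+00  1.9330e-01 -8.0000e-04] turn [-2.000e-04 -1.000e-04 -1.867e-01]
```

Request:
arm_command --targets '[{"x": 0.2,"y": 0.036,"z": 0,"wx": 0,"wy": 0,"wz": -0.038,"jaw": 0},{"x": 0.4,"y": 0.072,"z": 0,"wx": 0,"wy": 0,"wz": -0.076,"jaw": 0},{"x": 0.6,"y": 0.108,"z": 0,"wx": 0,"wy": 0,"wz": -0.114,"jaw": 0},{"x": 0.8,"y": 0.144,"z": 0,"wx": 0,"wy": 0,"wz": -0.152,"jaw": 0},{"x": 1.0,"y": 0.18,"z": 0,"wx": 0,"wy": 0,"wz": -0.187,"jaw": 0}]'

```text
time: 1.98
tcp_pos: [0.5543, -0.0245, 0.2597]
eef_rot: [-0.0, 0.522, 0.853, -0.0]
contact_force: [-0.1, -0.2, 0.1]
finger_gap: 0.999
grip_force: 0.0
```

```bash
python3 -c "
from h import *
print(robot.get_state()['tcp_pos']);go((.515,0.2,.25),50);go((.487,0.2875,.24),60.6)"
```

```text
[ 0.5543315  -0.02453357  0.25972336]
t 1.975 shift [0.8716 0.2679 0.0388] turn [-2.000e-04 -1.000e-04 -1.277e-01]
t 1.975 shift [1.2342 0.3272 0.0788] turn [-2.000e-04 -1.000e-04 -1.866e-01]
```

Request:
arm_command --targets '[{"x": 0.2,"y": 0.054,"z": 0.008,"wx": 0,"wy": 0,"wz": -0.038,"jaw": 0},{"x": 0.4,"y": 0.108,"z": 0.016,"wx": 0,"wy": 0,"wz": -0.076,"jaw": 0},{"x": 0.6,"y": 0.162,"z": 0.024,"wx": 0,"wy": 0,"wz": -0.114,"jaw": 0},{"x": 0.8,"y": 0.216,"z": 0.032,"wx": 0,"wy": 0,"wz": -0.152,"jaw": 0},{"x": 1.0,"y": 0.27,"z": 0.04,"wx": 0,"wy": 0,"wz": -0.187,"jaw": 0}]'

```text
time: 2.6
tcp_pos: [0.5011, 0.2288, 0.2497]
eef_rot: [-0.0, 0.253, 0.967, -0.0]
contact_force: [1.1, -0.1, 0.4]
finger_gap: 1.001
grip_force: 0.0
```

```bash
python3 -c "
from h import *
print(robot.get_state()['tcp_pos']);go((.487,0.2875,.24),60.6)"
```

```text
[0.50113197 0.22881564 0.24968235]
t 2.6 shift [0.1643 0.177  0.0386] turn [-0.0002 -0.      0.0004]
```

Request:
arm_command --targets '[{"x": 0.08,"y": 0.09,"z": 0.02,"wx": 0,"wy": 0,"wz": 0,"jaw": 0},{"x": 0.164,"y": 0.177,"z": 0.04,"wx": 0,"wy": 0,"wz": 0,"jaw": 0},{"x": 0.164,"y": 0.177,"z": 0.04,"wx": 0,"wy": 0,"wz": 0,"jaw": 0},{"x": 0.164,"y": 0.177,"z": 0.04,"wx": 0,"wy": 0,"wz": 0,"jaw": 0},{"x": 0.164,"y": 0.177,"z": 0.04,"wx": 0,"wy": 0,"wz": 0,"jaw": 0}]'

```text
time: 3.22
tcp_pos: [0.4886, 0.2848, 0.24]
eef_rot: [0.0, 0.256, 0.967, -0.001]
contact_force: [0.4, 0.1, -1.1]
finger_gap: 1.001
grip_force: 0.0
```

```bash
python3 -c "
from h import *
s=robot.get_state();print(s['tcp_pos'],s['joints']);P=vision.camera_params('wrist');I=vision.read_camera('wrist');cv2.imwrite('pics/w1.png',I);import pickle;pickle.dump((P,s),open('w1.pkl','wb'))"
```

```text
[0.48862652 0.28481071 0.23996631] [-0.12070205  0.5592078  -0.71634408  1.64810476  0.40520806  1.08861671
  0.10010609]
```

View pics/w1.png

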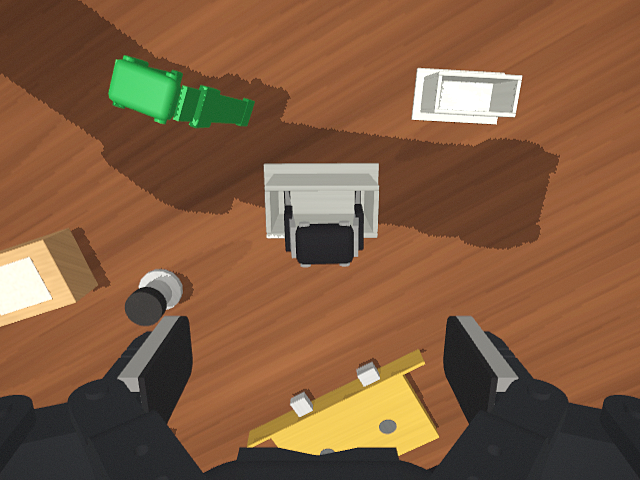

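```bash
python3 -c "
from h import *
import pickle;P,s=pickle.load(open('w1.pkl','rb'));M=toolR(s)
for n,u,v,z in(('head',325,245,.161),('headL',296,245,.161),('headR',354,245,.161),('headT',325,226,.161),('headB',325,265,.161),('padL',288,208,.13),('padR',361,208,.13),('foot TL',264,164,.004),('foot TR',379,164,.004)):
  p=plane('wrist',u,v,z,P);print(n,p.round(4),(M.T@(p-s['tcp_pos'])).round(4))
I=cv2.imread('pics/w1.png')[150:280,250:400];cv2.imwrite('pics/w1c.png',cv2.resize(I,None,fx=4,fy=4,interpolation=cv2.INTER_CUBIC))"
```

```text
head [0.4854 0.2917 0.161 ] [0.0063 0.0045 0.079 ]
headL [0.4777 0.2782 0.161 ] [ 0.0063 -0.0111  0.079 ]
headR [0.4931 0.3053 0.161 ] [0.0063 0.0201 0.0789]
headT [0.4762 0.2969 0.161 ] [0.0168 0.0044 0.0789]
headB [0.4954 0.2861 0.161 ] [-0.0051  0.0045  0.079 ]
padL [0.4629 0.2796 0.13  ] [ 0.0199 -0.0172  0.11  ]
padR [0.4845 0.3175 0.13  ] [0.0199 0.0264 0.1099]
foot TL [0.4383 0.2602 0.004 ] [ 0.0317 -0.046   0.236 ]
foot TR [0.4878 0.3472 0.004 ] [0.0318 0.054  0.2359]
```

View pics/w1c.png

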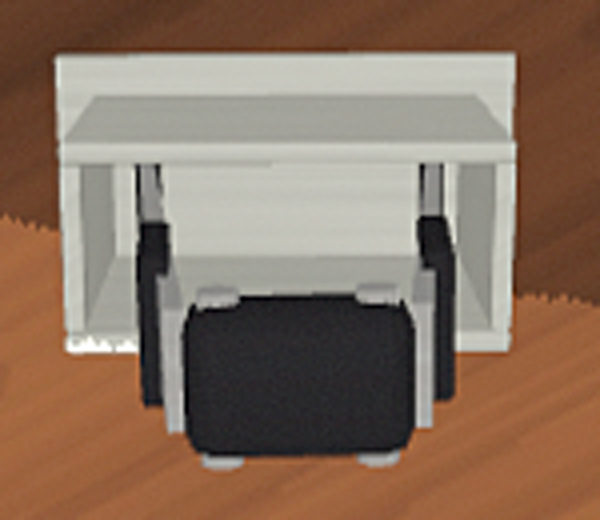

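Request:
arm_command --targets '[{"x": 0.02,"y": 0.012,"z": 0.1,"wx": 0,"wy": 0,"wz": 0,"jaw": 0},{"x": 0.02,"y": 0.012,"z": 0.22,"wx": 0,"wy": 0,"wz": 0,"jaw": 0},{"x": 0.02,"y": 0.012,"z": 0.34,"wx": 0,"wy": 0,"wz": 0,"jaw": 0},{"x": 0.02,"y": 0.012,"z": 0.46,"wx": 0,"wy": 0,"wz": 0,"jaw": 0},{"x": 0.02,"y": 0.012,"z": 0.52,"wx": 0,"wy": 0,"wz": 0,"jaw": 0}]'

```text
time: 3.9
tcp_pos: [0.4849, 0.2901, 0.1087]
eef_rot: [-0.001, 0.255, 0.967, -0.001]
contact_force: [-0.7, 0.2, -0.3]
finger_gap: 1.0
grip_force: 0.0
```

```bash
python3 -c "
from h import *
s=robot.get_state();print(s['tcp_pos'],s['contact_force']);P=vision.camera_params('wrist');I=vision.read_camera('wrist');cv2.imwrite('pics/w2.png',I)
cv2.imwrite('pics/s2.png',vision.read_camera('side'))
import pickle;pickle.dump((P,s),open('w2.pkl','wb'))
S=cv2.imread('pics/s2.png')[270:420,200:350]
cv2.imwrite('pics/c2.png',np.hstack([cv2.resize(I,(440,330)),cv2.resize(S,(330,330))]))"
```

```text
[0.48491491 0.29009022 0.10867748] [-0.73206911  0.17802876 -0.284743  ]
```

View pics/c2.png

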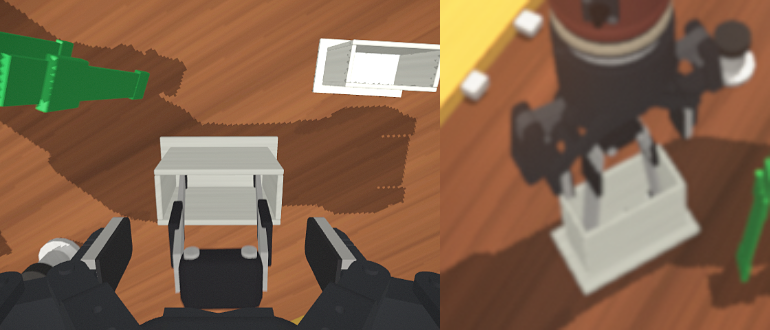

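The fingers straddle the tongs symmetrically (finger inner edges at 132/306 in the crop, grip pads at 170/272). Next I go down the last 10 mm and close gently.

Request:
arm_command --targets '[{"x": 0,"y": 0,"z": 0.02,"wx": 0,"wy": 0,"wz": 0,"jaw": 0.1},{"x": 0,"y": 0,"z": 0.04,"wx": 0,"wy": 0,"wz": 0,"jaw": 0.2},{"x": 0,"y": 0,"z": 0.04,"wx": 0,"wy": 0,"wz": 0,"jaw": 0.3},{"x": 0,"y": 0,"z": 0.04,"wx": 0,"wy": 0,"wz": 0,"jaw": 0.36},{"x": 0,"y": 0,"z": 0.04,"wx": 0,"wy": 0,"wz": 0,"jaw": 0.38}]'

```text
time: 4.62
tcp_pos: [0.4851, 0.2917, 0.1004]
eef_rot: [0.0, 0.255, 0.967, 0.0]
contact_force: [-0.2, -0.1, -0.3]
finger_gap: 0.623
grip_force: 0.0
```

Request:
arm_command --targets '[{"x": 0,"y": 0,"z": 0,"wx": 0,"wy": 0,"wz": 0,"jaw": 0.39},{"x": 0,"y": 0,"z": 0,"wx": 0,"wy": 0,"wz": 0,"jaw": 0.39},{"x": 0,"y": 0,"z": 0,"wx": 0,"wy": 0,"wz": 0,"jaw": 0.4},{"x": 0,"y": 0,"z": 0,"wx": 0,"wy": 0,"wz": 0,"jaw": 0.4},{"x": 0,"y": 0,"z": 0,"wx": 0,"wy": 0,"wz": 0,"jaw": 0.4}]'

```text
time: 5.25
tcp_pos: [0.4849, 0.2915, 0.1001]
eef_rot: [-0.0, 0.255, 0.967, -0.0]
contact_force: [1.1, -0.3, -0.1]
finger_gap: 0.594
grip_force: 0.1
```

Request:
arm_command --targets '[{"x": 0,"y": 0,"z": 0,"wx": 0,"wy": 0,"wz": 0,"jaw": 0.41},{"x": 0,"y": 0,"z": 0,"wx": 0,"wy": 0,"wz": 0,"jaw": 0.41},{"x": 0,"y": 0,"z": 0,"wx": 0,"wy": 0,"wz": 0,"jaw": 0.42},{"x": 0,"y": 0,"z": 0,"wx": 0,"wy": 0,"wz": 0,"jaw": 0.42},{"x": 0,"y": 0,"z": 0,"wx": 0,"wy": 0,"wz": 0,"jaw": 0.42}]'

```text
time: 5.88
tcp_pos: [0.4851, 0.2918, 0.1003]
eef_rot: [0.0, 0.255, 0.967, 0.0]
contact_force: [0.2, 0.1, 1.7]
finger_gap: 0.577
grip_force: 6.0
```

Request:
arm_command --targets '[{"x": 0,"y": 0,"z": -0.03,"wx": 0,"wy": 0,"wz": 0,"jaw": 0.42},{"x": 0,"y": 0,"z": -0.08,"wx": 0,"wy": 0,"wz": 0,"jaw": 0.42},{"x": 0,"y": 0,"z": -0.15,"wx": 0,"wy": 0,"wz": 0,"jaw": 0.42},{"x": 0,"y": 0,"z": -0.22,"wx": 0,"wy": 0,"wz": 0,"jaw": 0.42},{"x": 0,"y": 0,"z": -0.3,"wx": 0,"wy": 0,"wz": 0,"jaw": 0.42}]'

```text
time: 6.5
tcp_pos: [0.4849, 0.2916, 0.1767]
eef_rot: [0.0, 0.255, 0.967, 0.0]
contact_force: [-0.1, -0.4, -1.2]
finger_gap: 0.58
grip_force: 4.1
```

Request:
arm_command --targets '[{"x": 0,"y": 0,"z": -0.08,"wx": 0,"wy": 0,"wz": 0,"jaw": 0.42},{"x": 0,"y": 0,"z": -0.14,"wx": 0,"wy": 0,"wz": 0,"jaw": 0.42},{"x": 0,"y": 0,"z": -0.18,"wx": 0,"wy": 0,"wz": 0,"jaw": 0.42},{"x": 0,"y": 0,"z": -0.2,"wx": 0,"wy": 0,"wz": 0,"jaw": 0.42},{"x": 0,"y": 0,"z": -0.2,"wx": 0,"wy": 0,"wz": 0,"jaw": 0.42}]'

```text
time: 7.12
tcp_pos: [0.4849, 0.2915, 0.2251]
eef_rot: [-0.0, 0.255, 0.967, -0.0]
contact_force: [-0.1, 0.0, -0.2]
finger_gap: 0.582
grip_force: 4.1
```

```bash
python3 -c "
from h import *
s=robot.get_state();print(s['tcp_pos']);I=vision.read_camera('wrist');cv2.imwrite('pics/w3.png',I)
S=vision.read_camera('side');cv2.imwrite('pics/s3.png',S)
cv2.imwrite('pics/c3.png',np.hstack([cv2.resize(I,(440,330)),cv2.resize(S[200:420,180:400],(330,330))]))
go((.545,.03,.25),33)"
```

```text
[0.48485199 0.29146618 0.22506375]
t 7.225 shift [-0.7247 -0.7905 -0.1016] turn [-4.000e-04 -1.000e-04  1.528e-01]
```

View pics/c3.png

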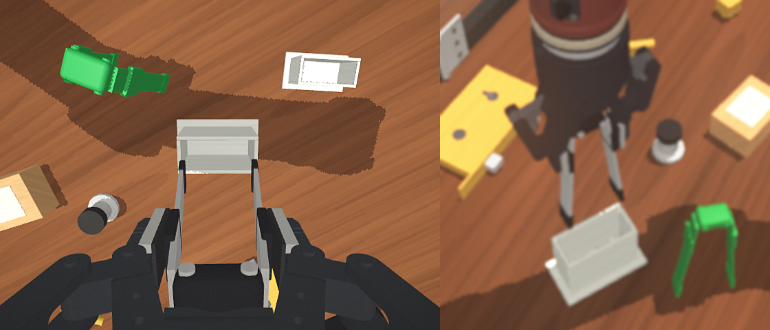

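The tongs are out of the stand, upright and open, with both tips clear of the stand rim in both views.

```bash
python3 -c "
from h import *
go((.51,.15,.235),45)"
```

```text
t 7.225 shift [-0.3665 -0.4416 -0.0418] turn [-0.0004 -0.0001  0.0861]
```

Request:
arm_command --targets '[{"x": -0.04,"y": -0.05,"z": -0.005,"wx": 0,"wy": 0,"wz": 0.01,"jaw": 0.42},{"x": -0.11,"y": -0.13,"z": -0.01,"wx": 0,"wy": 0,"wz": 0.027,"jaw": 0.42},{"x": -0.2,"y": -0.23,"z": -0.02,"wx": 0,"wy": 0,"wz": 0.047,"jaw": 0.42},{"x": -0.28,"y": -0.34,"z": -0.03,"wx": 0,"wy": 0,"wz": 0.067,"jaw": 0.42},{"x": -0.37,"y": -0.44,"z": -0.04,"wx": 0,"wy": 0,"wz": 0.086,"jaw": 0.42}]'

```text
time: 7.85
tcp_pos: [0.5111, 0.1476, 0.2349]
eef_rot: [-0.0, 0.384, 0.923, -0.001]
contact_force: [0.5, 0.3, -0.7]
finger_gap: 0.584
grip_force: 4.1
```

```bash
python3 -c "
from h import *
print(robot.get_state()['tcp_pos']);go((.54,-.04,.235),27)"
```

```text
[0.51109789 0.14757491 0.23486788]
t 7.85 shift [-6.140e-01 -4.464e-01  3.000e-04] turn [-0.0005  0.0002  0.0988]
```

Request:
arm_command --targets '[{"x": -0.12,"y": -0.09,"z": 0,"wx": 0,"wy": 0,"wz": 0.02,"jaw": 0.42},{"x": -0.24,"y": -0.18,"z": 0,"wx": 0,"wy": 0,"wz": 0.04,"jaw": 0.42},{"x": -0.36,"y": -0.27,"z": 0,"wx": 0,"wy": 0,"wz": 0.06,"jaw": 0.42},{"x": -0.48,"y": -0.36,"z": 0,"wx": 0,"wy": 0,"wz": 0.08,"jaw": 0.42},{"x": -0.6,"y": -0.44,"z": 0,"wx": 0,"wy": 0,"wz": 0.1,"jaw": 0.42}]'

```text
time: 8.48
tcp_pos: [0.539, -0.0364, 0.2348]
eef_rot: [-0.0, 0.524, 0.851, -0.001]
contact_force: [0.5, 0.7, -2.0]
finger_gap: 0.583
grip_force: 4.1
```

```bash
python3 -c "
from h import *
print(robot.get_state()['tcp_pos']);go((.557,-.245,.235),7)"
```

```text
[ 0.53896949 -0.03640401  0.23484716]
t 8.475 shift [-0.7776 -0.3111  0.    ] turn [-0.0004  0.0002  0.1097]
```

Request:
arm_command --targets '[{"x": -0.12,"y": -0.05,"z": 0,"wx": 0,"wy": 0,"wz": 0.02,"jaw": 0.42},{"x": -0.24,"y": -0.1,"z": 0,"wx": 0,"wy": 0,"wz": 0.04,"jaw": 0.42},{"x": -0.36,"y": -0.15,"z": 0,"wx": 0,"wy": 0,"wz": 0.06,"jaw": 0.42},{"x": -0.48,"y": -0.2,"z": 0,"wx": 0,"wy": 0,"wz": 0.08,"jaw": 0.42},{"x": -0.6,"y": -0.24,"z": 0,"wx": 0,"wy": 0,"wz": 0.1,"jaw": 0.42}]'

```text
time: 9.1
tcp_pos: [0.5536, -0.1969, 0.2349]
eef_rot: [-0.0, 0.651, 0.759, -0.0]
contact_force: [-0.7, -0.5, -1.3]
finger_gap: 0.58
grip_force: 4.1
```

```bash
python3 -c "
from h import *
print(robot.get_state()['tcp_pos']);go((.557,-.245,.225),7)"
```

```text
[ 0.55363553 -0.19690918  0.23490573]
t 9.1 shift [-0.1922 -0.0159  0.0397] turn [-0.0002  0.0001  0.0097]
```

Request:
arm_command --targets '[{"x": -0.08,"y": -0.006,"z": 0,"wx": 0,"wy": 0,"wz": 0.01,"jaw": 0.42},{"x": -0.14,"y": -0.012,"z": 0.02,"wx": 0,"wy": 0,"wz": 0.01,"jaw": 0.42},{"x": -0.18,"y": -0.016,"z": 0.04,"wx": 0,"wy": 0,"wz": 0.01,"jaw": 0.42},{"x": -0.192,"y": -0.016,"z": 0.04,"wx": 0,"wy": 0,"wz": 0.01,"jaw": 0.42},{"x": -0.192,"y": -0.016,"z": 0.04,"wx": 0,"wy": 0,"wz": 0.01,"jaw": 0.42}]'

```text
time: 9.72
tcp_pos: [0.558, -0.2417, 0.2251]
eef_rot: [-0.0, 0.661, 0.751, 0.0]
contact_force: [0.2, -0.4, -0.3]
finger_gap: 0.579
grip_force: 4.1
```

```bash
python3 -c "
from h import *
import pickle
s=robot.get_state();print(s['tcp_pos'],s['joints']);P=vision.camera_params('wrist');I=vision.read_camera('wrist');cv2.imwrite('pics/w4.png',I)
S=vision.read_camera('side');cv2.imwrite('pics/s4.png',S)
pickle.dump((P,s),open('w4.pkl','wb'))
cv2.imwrite('pics/c4.png',np.hstack([I[100:480,130:530],cv2.resize(S[60:250,280:480],(400,380),interpolation=cv2.INTER_CUBIC)]))
"
```

```text
[ 0.55801564 -0.24168099  0.22507443] [ 0.63711322  0.58674086 -0.43956415  1.55185069  0.27183491  1.06426988
  0.25653668]
```

View pics/c4.png

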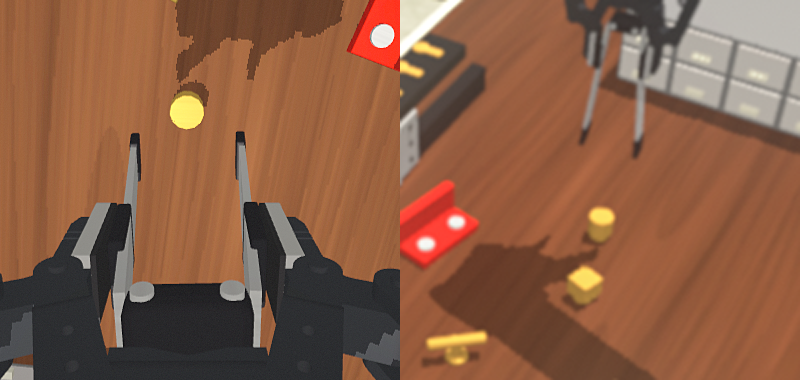

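```bash
python3 -c "
from h import *
import pickle
P,s=pickle.load(open('w4.pkl','rb'));M=toolR(s);t=np.array(s['tcp_pos'])
T=np.linalg.inv(np.array(P['cam_to_world']))
def proj(p):
  c=T[:3,:3]@p+T[:3,3];return np.array([P['fx']*c[0]/c[2]+P['cx'],P['fy']*c[1]/c[2]+P['cy']])-[130,100]
b=.0963
for x in(-.011,.011):
  for y in(-.03,.03):
    for dz in(b,b-.022): print(x,y,dz,proj(t+M@[x,y,dz]).round(1))
I=cv2.imread('pics/w4.png');h=cv2.cvtColor(I,cv2.COLOR_BGR2HSV)
m=cv2.inRange(h,(20,120,160),(35,255,255));n,l,st,c=cv2.connectedComponentsWithStats(m)
for i in range(1,n):
  if st[i,4]>300: print(st[i],c[i]); p=plane('wrist',*c[i],.03,P); print(p,(M.T@(p-t)).round(4))
w=I[100:300,230:410]; g=cv2.cvtColor(w,cv2.COLOR_BGR2GRAY)
for r in (136,145,155,165,175):
  u=np.where(cv2.cvtColor(I,cv2.COLOR_BGR2GRAY)[r+100,240:400]<45)[0]+240-130; print(r,u.min() if len(u) else 0,u.max() if len(u) else 0,u.tolist())
"
```

```text
-0.011 -0.03 0.0963 [137.5 164.1]
-0.011 -0.03 0.0743 [133.  177.9]
-0.011 0.03 0.0963 [239.6 164.2]
-0.011 0.03 0.0743 [244.4 177.9]
0.011 -0.03 0.0963 [136.3 127.9]
0.011 -0.03 0.0743 [131.5 138.7]
0.011 0.03 0.0963 [241.  127.9]
0.011 0.03 0.0743 [246.  138.7]
[ 274   51   48   52 1438] [297.29554937  76.30598053]
[ 0.53001831 -0.14446309  0.03      ] [ 0.0998 -0.0155  0.1952]
[300 195  34  34 916] [316.48034934 211.49017467]
[ 0.55677147 -0.24319245  0.03      ] [-0.0015 -0.0015  0.1951]
136 131 244 [131, 132, 133, 134, 135, 136, 137, 138, 236, 237, 238, 239, 240, 241, 242, 243, 244]
145 137 236 [137, 138, 139, 236]
155 137 236 [137, 138, 139, 236]
165 138 140 [138, 139, 140]
175 140 140 [140]
```

Tips straddle the round knob in the wrist view: tip pads at columns 135 and 240 of the crop, knob at 187. The lateral error is about 1 mm. Going down.

Request:
arm_command --targets '[{"x": 0,"y": -0.004,"z": 0.05,"wx": 0,"wy": 0,"wz": 0,"jaw": 0.42},{"x": 0,"y": -0.004,"z": 0.12,"wx": 0,"wy": 0,"wz": 0,"jaw": 0.42},{"x": 0,"y": -0.004,"z": 0.2,"wx": 0,"wy": 0,"wz": 0,"jaw": 0.42},{"x": 0,"y": -0.004,"z": 0.28,"wx": 0,"wy": 0,"wz": 0,"jaw": 0.42},{"x": 0,"y": -0.004,"z": 0.32,"wx": 0,"wy": 0,"wz": 0,"jaw": 0.42}]'

```text
time: 10.45
tcp_pos: [0.5558, -0.2421, 0.1433]
eef_rot: [-0.001, 0.661, 0.75, -0.0]
contact_force: [-0.2, -0.8, -1.1]
finger_gap: 0.58
grip_force: 4.1
```

Request:
arm_command --targets '[{"x": 0,"y": 0,"z": 0.05,"wx": 0,"wy": 0,"wz": 0,"jaw": 0.42},{"x": 0,"y": 0,"z": 0.1,"wx": 0,"wy": 0,"wz": 0,"jaw": 0.42},{"x": 0,"y": 0,"z": 0.14,"wx": 0,"wy": 0,"wz": 0,"jaw": 0.42},{"x": 0,"y": 0,"z": 0.156,"wx": 0,"wy": 0,"wz": 0,"jaw": 0.42},{"x": 0,"y": 0,"z": 0.156,"wx": 0,"wy": 0,"wz": 0,"jaw": 0.42}]'

```text
time: 11.08
tcp_pos: [0.5568, -0.2427, 0.1059]
eef_rot: [-0.0, 0.661, 0.75, 0.0]
contact_force: [0.2, 0.1, -0.8]
finger_gap: 0.584
grip_force: 4.1
```

```bash
python3 -c "
from h import *
s=robot.get_state();print(s['tcp_pos'],s['contact_force']);I=vision.read_camera('wrist');cv2.imwrite('pics/w5.png',I)
S=vision.read_camera('side');cv2.imwrite('pics/s5.png',S)
cv2.imwrite('pics/c5.png',np.hstack([I[100:480,130:530],cv2.resize(S[110:205,330:430],(400,380),interpolation=cv2.INTER_CUBIC)]))
"
```

```text
[ 0.55682938 -0.24265611  0.10593787] [ 0.18366423  0.11066921 -0.79207913]
```

View pics/c5.png

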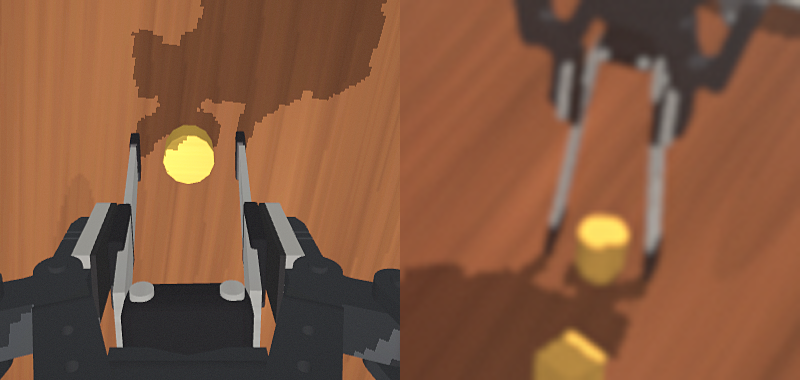

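Request:
arm_command --targets '[{"x": 0.006,"y": 0,"z": 0.004,"wx": 0,"wy": 0,"wz": 0,"jaw": 0.42},{"x": 0.006,"y": 0,"z": 0.004,"wx": 0,"wy": 0,"wz": 0,"jaw": 0.44},{"x": 0.006,"y": 0,"z": 0.004,"wx": 0,"wy": 0,"wz": 0,"jaw": 0.46},{"x": 0.006,"y": 0,"z": 0.004,"wx": 0,"wy": 0,"wz": 0,"jaw": 0.48},{"x": 0.006,"y": 0,"z": 0.004,"wx": 0,"wy": 0,"wz": 0,"jaw": 0.5}]'

```text
time: 11.8
tcp_pos: [0.5568, -0.2412, 0.1051]
eef_rot: [0.0, 0.661, 0.75, 0.0]
contact_force: [0.6, 0.4, -1.7]
finger_gap: 0.503
grip_force: 11.2
```

Request:
arm_command --targets '[{"x": 0,"y": 0,"z": 0,"wx": 0,"wy": 0,"wz": 0,"jaw": 0.51},{"x": 0,"y": 0,"z": 0,"wx": 0,"wy": 0,"wz": 0,"jaw": 0.52},{"x": 0,"y": 0,"z": 0,"wx": 0,"wy": 0,"wz": 0,"jaw": 0.53},{"x": 0,"y": 0,"z": 0,"wx": 0,"wy": 0,"wz": 0,"jaw": 0.54},{"x": 0,"y": 0,"z": 0,"wx": 0,"wy": 0,"wz": 0,"jaw": 0.55}]'

```text
time: 12.42
tcp_pos: [0.557, -0.2411, 0.1054]
eef_rot: [0.0, 0.661, 0.75, 0.0]
contact_force: [0.7, -0.6, 1.5]
finger_gap: 0.482
grip_force: 60.5
```

Request:
arm_command --targets '[{"x": 0,"y": 0,"z": -0.03,"wx": 0,"wy": 0,"wz": 0,"jaw": 0.6},{"x": 0,"y": 0,"z": -0.08,"wx": 0,"wy": 0,"wz": 0,"jaw": 0.6},{"x": 0,"y": 0,"z": -0.15,"wx": 0,"wy": 0,"wz": 0,"jaw": 0.6},{"x": 0,"y": 0,"z": -0.23,"wx": 0,"wy": 0,"wz": 0,"jaw": 0.6},{"x": 0,"y": 0,"z": -0.3,"wx": 0,"wy": 0,"wz": 0,"jaw": 0.6}]'

```text
time: 13.05
tcp_pos: [0.5569, -0.2412, 0.182]
eef_rot: [0.001, 0.661, 0.75, 0.0]
contact_force: [-0.2, -0.2, -2.0]
finger_gap: 0.483
grip_force: 60.9
```

Request:
arm_command --targets '[{"x": 0,"y": 0,"z": -0.1,"wx": 0,"wy": 0,"wz": 0,"jaw": 0.6},{"x": 0,"y": 0,"z": -0.2,"wx": 0,"wy": 0,"wz": 0,"jaw": 0.6},{"x": 0,"y": 0,"z": -0.3,"wx": 0,"wy": 0,"wz": 0,"jaw": 0.6},{"x": 0,"y": 0,"z": -0.4,"wx": 0,"wy": 0,"wz": 0,"jaw": 0.6},{"x": 0,"y": 0,"z": -0.48,"wx": 0,"wy": 0,"wz": 0,"jaw": 0.6}]'

```text
time: 13.68
tcp_pos: [0.5566, -0.241, 0.3022]
eef_rot: [0.001, 0.661, 0.75, 0.0]
contact_force: [-0.6, 0.3, -2.2]
finger_gap: 0.482
grip_force: 60.9
```

Request:
arm_command --targets '[{"x": 0,"y": 0,"z": -0.04,"wx": 0,"wy": 0,"wz": 0,"jaw": 0.6},{"x": 0,"y": 0,"z": -0.06,"wx": 0,"wy": 0,"wz": 0,"jaw": 0.6},{"x": 0,"y": 0,"z": -0.06,"wx": 0,"wy": 0,"wz": 0,"jaw": 0.6},{"x": 0,"y": 0,"z": -0.06,"wx": 0,"wy": 0,"wz": 0,"jaw": 0.6},{"x": 0,"y": 0,"z": -0.06,"wx": 0,"wy": 0,"wz": 0,"jaw": 0.6}]'

```text
time: 14.3
tcp_pos: [0.5563, -0.2411, 0.3143]
eef_rot: [-0.001, 0.661, 0.75, -0.0]
contact_force: [0.3, -0.4, -2.1]
finger_gap: 0.484
grip_force: 60.9
```

```bash
python3 -c "
from h import *
s=robot.get_state();print(s['tcp_pos'],s['contact_force']);I=vision.read_camera('wrist')
S=vision.read_camera('side')
cv2.imwrite('pics/c6.png',np.hstack([I[100:480,130:530],cv2.resize(S[0:285,220:520],(400,380),interpolation=cv2.INTER_CUBIC)]))
"
```

```text
[ 0.55634593 -0.24112642  0.31434433] [ 0.25613428 -0.40124342 -2.06321837]
```

View pics/c6.png

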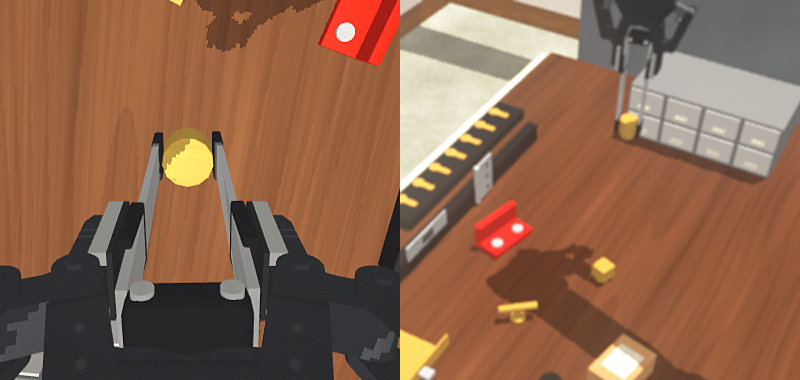

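The round knob hangs between the tips (187,163 in the wrist crop; 627,125 in the side crop) with about 20 cm of air under it. The square and T-bar knobs are still on the shelf, so I hand in.

```bash
python3 -c "
from workcell import robot
print(robot.job_done())"
```

```text
the job is handed in; nothing more can be done
None
```

The tongs came out of their stand, closed on the round knob and lifted it. I handed in at about 14.4 s with the knob held still, roughly 20 cm of air under it, and no contact with the other goods seen; the hand-in returned no verdict.

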